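# Load the drilling jig and lock it with its keeper

### The arm

A 6-joint arm with a two-finger parallel gripper is mounted at the origin on a cart in front of the work surface, level with it; the furniture and walls round the work are solid. World frame = base frame: x ahead of the robot, y to its left, z up, the work surface at z = 0. Lengths are in m, angles in degrees, forces in N, time in s.
With the tool pointing down it reaches from about 0.375 to 0.9 m from the base axis. Payload 3.1 kg.
Tool frame: the origin (TCP) lies at the very end of the fingers, on their centre line; the grasp point (between the pads) lies 19 mm behind it; z points along the fingers, y is the line along which they close (so a half turn about z gives the same grasp; the last joint's range is limited). The gripper opens to 87 mm and grips with 3 to 60 N. Pads are 19 mm wide; open, the fingers measure 117 mm over their backs; the gripper's body (75 mm by 190 mm) begins 51 mm behind the grasp point.
Start: joints at [54.975, 30.224, 82.088, -0, 67.689, -10.227], TCP at [0.262, 0.567, 0.223] pointing down, gripper open.
Joint ranges: [-176.69, 176.69], [-43.24, 126.21], [12.49, 139.97], [-82, 262], [0, 151.66], [-163.58, 163.58]. Speed limits (degrees/s): [159.86, 159.86, 180, 180, 180, 180].

### API

Orientations are given as a 3x3 rotation matrix whose columns are the frame's x, y, z axes.
In Python, from rig import bot, imaging gives the robot as it stands.
- The arm moves only by the tool drive_tool, never from a script. Its argument "deltas" is text: rows parted by semicolons, each of 5 numbers parted by spaces: the finger opening in mm, from 0 to 87, then the shift along the world's x, y, z in mm, then the turn about the world's z in rad. In form: jaw dx dy dz twist; .... A call has 1 to 12 rows; each row is the pose to reach, as a shift and turn from the pose commanded when the call began; what a row does not reach only later rows make up. A row lasts 1/10 s, in which the tool goes at most 50 mm and 8.59 degrees, less where a joint would pass 70% of its speed; a pose out of reach is approached as far as the arm can. A call with a gripper value outside its range is refused whole. The fingers move at their own pace and stop on an object; the grip force is fixed at half the most. Time passes only in rows, so rows that repeat a pose let the fingers close. It gives the time, the measured TCP pose, the force, the opening and the grip force at its end, in the units of the state.
- bot.read_state(): the state, without advancing time (a new reading comes with each control period).
- imaging.capture(name): name is "scene" or "top"; returns the picture (420x560x3 uint8, red, green, blue); there is no depth.
- imaging.camera_model(name): a dict with "fx", "fy", "cx", "cy" (pixels), "dist" ([k1, k2, p1, p2, k3] as OpenCV has them; the pictures are not rectified), "T" (4x4, takes a point from camera to world coordinates). Camera axes: x right, y down, z forward; pixel columns grow to the right and rows downward; lengths in m; the calibration is good to about 2 mm. A picture is of the moment at which its call begins. camera_model takes no time and is no camera call.
- bot.hand_in(): hands the job in; it is judged then, once.
The state is a dict: "time_s": time; "joint_positions": joint angles; "qvel": joint speeds; "tau": joint torques, N m; "position": TCP position; "tcp_rot": TCP orientation; "force": force on the tool from outside, world axes, zero at the start; "moment": the same for the moment, N m; "opening": opening from 0.0 (shut) to 1.0 (fully open); "grasp_force": force on a finger pad.
Only numpy, scipy, OpenCV 4.12 (cv2) and the standard library are available. Lean on these libraries where they do the work, as an engineer would, in place of code of your own. Each camera call takes 0.05 s, during which the arm holds its last target. There are 200 camera calls.

### The job

Load the drilling jig: lift the keeper plate off its two pins and put it aside, then slide every guide shoe that is on the bench nose first, fully home, under the bridge beam, one to a bay (any bay). Then lower the keeper back over both pins until it lies flush on the base and locks the shoes in; leave the other tools on the bench alone.

Things in the scene. Friction and masses are not known exactly. Their poses are not given: they have to be found in the camera images.
- jig: Fixed drilling jig. Origin: at bench level under the front face of its bridge beam, mid-width; x points into the bays, away from the robot, y along the beam to the left, z up. Plywood base 178 x 304 x 12 mm (x -118 to +60, y +-152). Three bays, open to the front, centred at y = -68, 0, +68: each 54 mm wide between 14 mm round-nosed posts, 22 mm high, 45 mm deep to a back stop.
- beam_mid (a point): Middle of the top of the jig's aluminium beam (jig x = 30, y = 0, z = 50 mm), axes as the jig's. The beam covers x 0 to 60, y +-109 in the jig's frame; its underside is at z = 34, 22 mm above the base.
- pin_left (a point): Tip of the left steel locating pin (jig x = -81, y = +134, z = 37 mm): upright, 12 mm diameter, rising 25 mm from the base, the last 8 mm tapered.
- pin_right (a point): Tip of the right steel locating pin (jig x = -81, y = -134, z = 37 mm), like the left one. The base between the pins is flat and clear when the keeper is off.
- keeper_seat (a point): Where the centre of the keeper's tab is when the keeper lies flush on the jig's base with both pins through its holes (jig x = -81, y = 0, z = 42 mm); axes as the jig's.
- bay1_home (a point): Where the centre of a shoe's tab is when that shoe is home in the jig's right-hand (-y) bay, nose on the back stop (jig x = -35, y = -68, z = 46 mm); axes as the jig's.
- bay2_home (a point): Where the centre of a shoe's tab is when that shoe is home in the jig's middle bay, nose on the back stop (jig x = -35, y = 0, z = 46 mm); axes as the jig's.
- bay3_home (a point): Where the centre of a shoe's tab is when that shoe is home in the jig's left-hand (+y) bay, nose on the back stop (jig x = -35, y = 68, z = 46 mm); axes as the jig's.
- shoe1_tab (a point): One of up to three alike guide shoes; fits any bay. Aluminium plate 100 x 46 x 16 mm, about 160 g, round-cornered nose at +x with a brass bush; a black upright grip tab, 28 mm long (x), 12 mm across (y), 36 mm tall, stands on its rear part. This point is the tab's centre: 34 mm above the underside, 80 mm behind the nose tip, 20 mm ahead of the rear end. x to the nose, z up.
- shoe2_tab (a point): One of up to three alike guide shoes; fits any bay. Aluminium plate 100 x 46 x 16 mm, about 160 g, round-cornered nose at +x with a brass bush; a black upright grip tab, 28 mm long (x), 12 mm across (y), 36 mm tall, stands on its rear part. This point is the tab's centre: 34 mm above the underside, 80 mm behind the nose tip, 20 mm ahead of the rear end. x to the nose, z up.
- shoe3_tab (a point): One of up to three alike guide shoes; fits any bay. Aluminium plate 100 x 46 x 16 mm, about 160 g, round-cornered nose at +x with a brass bush; a black upright grip tab, 28 mm long (x), 12 mm across (y), 36 mm tall, stands on its rear part. This point is the tab's centre: 34 mm above the underside, 80 mm behind the nose tip, 20 mm ahead of the rear end. x to the nose, z up.
- keeper_tab (a point): Keeper: aluminium bar 44 x 300 x 12 mm, about 280 g, a 17 mm through hole near each end (y = +-134 mm), in its middle a black upright tab 28 (x) x 12 (y) x 36 mm tall. This point is the tab's centre, 30 mm above the underside; y along the bar. Starts on the pins. Seated, it clears shoes that are home by about 4 mm; a shoe short of home holds it up. Works either way round.
- tape_measure: Bystander, to be left alone: black tape measure, 60x74x28 mm; origin at the centre of its underside.
- c_clamp: Bystander, to be left alone: blue C-clamp lying flat, 108x78x12 mm; origin at the centre of its underside.
- try_square: Bystander, to be left alone: try square, wooden stock, 153x105x15 mm; origin at the centre of its underside.
- sanding_block: Bystander, to be left alone: cork sanding block, 96x63x30 mm; origin at the centre of its underside.
- eraser: Bystander, to be left alone: eraser, 21x46x13 mm; origin at the centre of its underside.
- screwdriver: Bystander, to be left alone: screwdriver, red handle, 34x160x32 mm; origin at the centre of its underside.
There are look-alikes about, which are no part of the job. What is shaped like the part that bears shoe1_tab but purple is not meant.

How it is judged:
By the outcome, as a careful person would: the job done as asked, in the order asked, and still so for the second after the job is handed in, with the robot touching nothing.
Of shoe1, shoe2, shoe3 only 2 to 3 are there at a start; the rules pass over those that are not, and their reading is None.
At some moment in a run one of shoe1, shoe2, shoe3 may be knocked a few centimetres aside while the robot is not near it.
Once in a run the grip may slacken for a moment while it holds something.
It also fails if it takes over 210 s, if anything falls off the work surface, if the arm or the gripper's body presses on something with over 40 N, if the wrist force passes 120 N, or if a joint passes its speed limit or range.

## Working session

There is one attempt and no reset: what is moved stays moved. The work goes in short steps, Python scripts to look and compute and a tool call to move; the robot and the scene stay as the last step left them, time stands still between calls to the robot, and variables do not carry over. Pictures are saved under pics/ and viewed, at most 14 in all, crops included, and the job is handed in when it is done.

Besides the shell and the picture viewer there is one more tool, called after "Request:" by a JSON object that holds its "api" and its "payload". drive_tool: Moves the arm, as the interface text tells. Its arguments: {"type":"object","properties":{"deltas":{"type":"string"}},"required":["deltas"]}

```bash
ls; mkdir -p pics
cat > h.py <<'E'
import numpy as np, cv2
from rig import bot, imaging
def cap(n,f):
    im=imaging.capture(n); cv2.imwrite('pics/'+f,im[:,:,::-1]); return im
def ray(n,px):
    m=imaging.camera_model(n);K=np.array([[m['fx'],0,m['cx']],[0,m['fy'],m['cy']],[0,0,1.]])
    u=cv2.undistortPoints(np.array(px,float).reshape(-1,1,2),K,np.array(m['dist'],float)).reshape(-1,2)
    T=np.array(m['T']); d=np.c_[u,np.ones(len(u))]@T[:3,:3].T
    return T[:3,3],d
def plane(n,px,z):
    o,d=ray(n,px); return o+d*((z-o[2])/d[:,2])[:,None]
def proj(n,P):
    m=imaging.camera_model(n);K=np.array([[m['fx'],0,m['cx']],[0,m['fy'],m['cy']],[0,0,1.]])
    T=np.linalg.inv(np.array(m['T'])); r=cv2.Rodrigues(T[:3,:3])[0]
    return cv2.projectPoints(np.array(P,float).reshape(-1,1,3),r,T[:3,3],K,np.array(m['dist'],float))[0].reshape(-1,2)
E
python3 - <<'E'
from h import *
for n in('top','scene'):
    cap(n,n+'0.png'); m=imaging.camera_model(n); print(m['fx'],np.round(m['T'],3).tolist())
s=bot.read_state();print(s)
E
```

```text
pics
493.74736737806217 [[-0.244, -0.938, 0.247, 0.125], [-0.97, 0.237, -0.059, 0.258], [-0.004, -0.254, -0.967, 1.728], [0.0, 0.0, 0.0, 1.0]]
497.90111982927294 [[0.846, -0.289, 0.449, -0.214], [-0.534, -0.458, 0.71, -1.056], [0.0, -0.84, -0.542, 0.983], [0.0, 0.0, 0.0, 1.0]]
{'time_s': 0.1, 'joint_positions': array([ 5.49767962e+01,  3.02753883e+01,  8.21495237e+01,  1.01612452e-03,
        6.76895176e+01, -1.02280629e+01]), 'qvel': array([-0.01951514, -0.18172493, -0.0919401 , -0.12988393,  0.00597615,
        0.01335516]), 'tau': array([ 3.70605821e-04, -4.40983486e+01, -1.77149749e+01,  6.34960597e-02,
        5.33981505e-02, -5.01389650e-05]), 'position': array([0.26169798, 0.56684097, 0.22164808]), 'tcp_rot': array([[-9.07810002e-01,  4.19380084e-01, -1.15963005e-03],
       [ 4.19381523e-01,  9.07808622e-01, -1.62610829e-03],
       [ 3.70764722e-04, -1.96252479e-03, -9.99998006e-01]]), 'force': array([-0.56700058,  0.18983639,  0.50659412]), 'moment': array([0.00640218, 0.04033159, 0.03232603]), 'grasp_force': 0.0, 'opening': 0.9990869013229227}
```

View pics/top0.png

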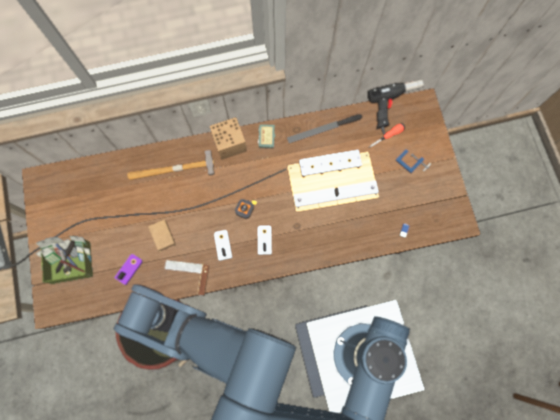

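View pics/scene0.png

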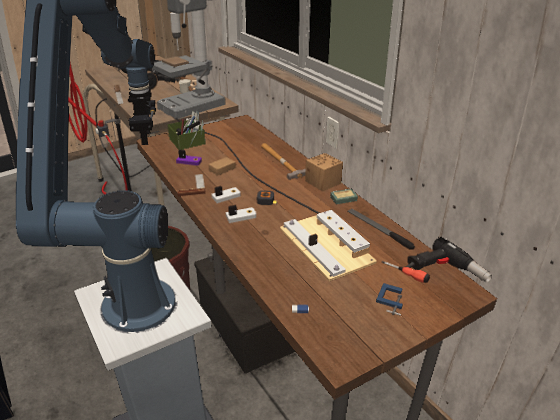

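The top view shows the jig with the keeper on it around (335,180) and white shoes at (223,244) and (265,240). The purple decoy is at (128,270). The scene view shows the same two shoes at (227,193) and (240,214). I'll zoom in next.

Run:
```python
import cv2,numpy as np
t=cv2.imread('pics/top0.png');s=cv2.imread('pics/scene0.png')
a=cv2.resize(t[145:265,205:385],None,fx=4.4,fy=4.4,interpolation=cv2.INTER_CUBIC)[:,:800]
cv2.imwrite('pics/t1.png',a[:600])
b=cv2.resize(s[175:285,205:385],None,fx=4.4,fy=4.4,interpolation=cv2.INTER_CUBIC)[:,:800]
cv2.imwrite('pics/s1.png',b[:600])
```

```text
(no output)
```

View pics/t1.png

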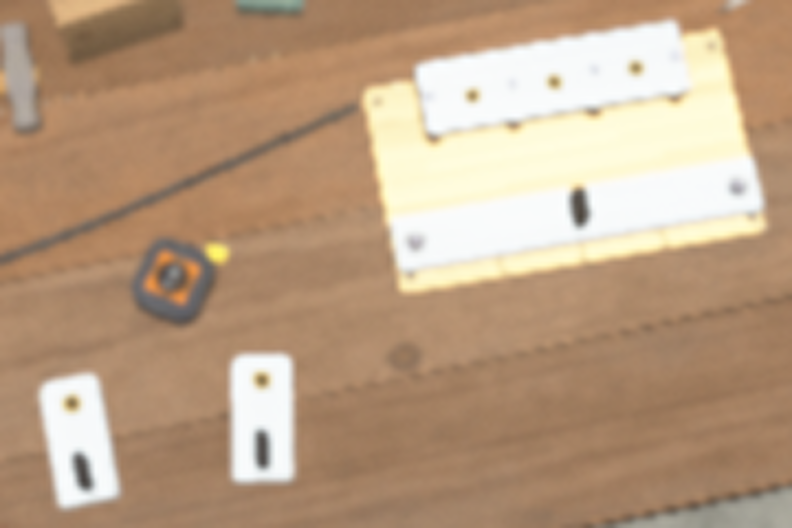

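View pics/s1.png

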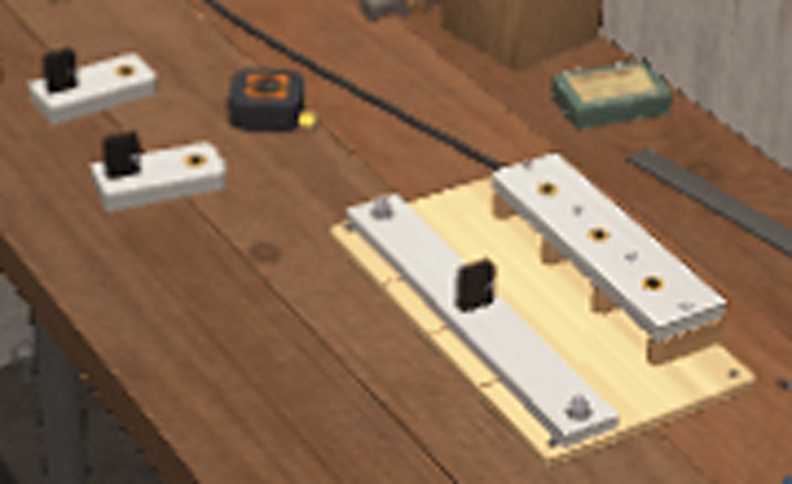

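Crops: both shoes have their noses pointing to the jig side (brass bush at the far end) and their tabs at the rear. The keeper lies on both pins with its tab at mid-bar. Now I'll measure.

```bash
cat >> h.py <<'E'
def whites(n,im,roi,zs=(0.016,0.024,0.050),amin=150):
    hsv=cv2.cvtColor(im,cv2.COLOR_RGB2HSV); m=((hsv[...,1]<45)&(hsv[...,2]>150)).astype(np.uint8)
    k=np.zeros_like(m); x0,y0,x1,y1=roi; k[y0:y1,x0:x1]=1; m*=k
    out=[]
    for c in cv2.findContours(m,cv2.RETR_EXTERNAL,cv2.CHAIN_APPROX_NONE)[0]:
        if cv2.contourArea(c)<amin: continue
        fill=np.zeros_like(m); cv2.drawContours(fill,[c],-1,1,-1)
        for z in zs:
            P=plane(n,np.argwhere(fill)[:,::-1],z)[:,:2]*1e3
            # pixel-area moments: centre and axis; weights ~ uniform
            mu=P.mean(0); w,v=np.linalg.eigh(np.cov(P.T)); a=np.degrees(np.arctan2(v[1,1],v[0,1]))%180
            out.append((n,z,mu.round(1),round(a,1),np.sqrt(12*w[::-1]).round(1)))
    return out
E
python3 - <<'E'
from h import *
t=cv2.imread('pics/top0.png')[:,:,::-1].copy();s=cv2.imread('pics/scene0.png')[:,:,::-1].copy()
for o in whites('top',t,(205,145,390,270))+whites('scene',s,(205,175,385,285)): print(*o)
# tab dark blobs top
for n,im,roi in(('top',t,(205,145,390,270)),):
    g=im.max(2); m=(g<90).astype(np.uint8)
    k,l,st,c=cv2.connectedComponentsWithStats(m)
    for i in range(1,k):
        if 5<st[i,4]<80 and roi[0]<c[i,0]<roi[2] and roi[1]<c[i,1]<roi[3]: print('dark',c[i].round(1),st[i,4],(plane(n,[c[i]],.04)*1e3).round(1))
# base ply yellow
hsv=cv2.cvtColor(t,cv2.COLOR_RGB2HSV)
m=((hsv[...,0]>12)&(hsv[...,0]<35)&(hsv[...,2]>190)&(hsv[...,1]>40)).astype(np.uint8);m[:,:280]=0;m[:140]=0;m[215:]=0;m[:,385:]=0
P=plane('top',np.argwhere(m)[:,::-1],.012)[:,:2]*1e3
r=cv2.minAreaRect(P.astype(np.float32));print('base',r,cv2.boxPoints(r).round(0).tolist())
E
```

```text
top 0.016 [286.8 -94.9] 82.1 [188.7  34.7]
top 0.024 [286.  -93.2] 82.1 [187.8  34.5]
top 0.05 [283.6 -87.9] 82.1 [184.9  34. ]
top 0.016 [478.7 378.1] 177.2 [104.6  50.7]
top 0.024 [477.1 377.5] 177.2 [104.1  50.4]
top 0.05 [471.7 375.7] 177.2 [102.5  49.7]
top 0.016 [460.7 232.1] 166.3 [105.2  51.9]
top 0.024 [459.1 232.2] 166.3 [104.7  51.6]
top 0.05 [454.  232.6] 166.3 [103.1  50.8]
top 0.016 [587.2 -61.2] 84.6 [300.7 107.8]
top 0.024 [585.1 -59.7] 84.6 [299.3 107.3]
top 0.05 [578.1 -54.8] 84.6 [294.7 105.7]
top 0.016 [681.1 -74.1] 85.2 [232.7  66.3]
top 0.024 [678.5 -72.5] 85.2 [231.6  66. ]
top 0.05 [670.1 -67.5] 85.2 [228.1  65. ]
scene 0.016 [561.9 -62.6] 86.4 [313.   45.5]
scene 0.024 [555.5 -70.8] 86.4 [310.4  45.1]
scene 0.05 [534.6 -97.5] 86.4 [302.   43.9]
scene 0.016 [698.5 -35.1] 86.1 [225.9  62.3]
scene 0.024 [690.9 -43.5] 86.1 [224.   61.8]
scene 0.05 [666.4 -71. ] 86.1 [218.   60.1]
dark [336.2 192.2] 6 [[560.  -57.2  40. ]]
dark [223.3 252.2] 6 [[447.7 379.1  40. ]]
base ((629.7470092773438, -78.0648193359375), (376.9939880371094, 223.71217346191406), 85.55879974365234) [[504.0, -257.0], [727.0, -275.0], [756.0, 101.0], [533.0, 119.0]]
```

Run:
```python
from h import *
t=cv2.imread('pics/top0.png')[:,:,::-1].copy();s=cv2.imread('pics/scene0.png')[:,:,::-1].copy()
for o in whites('scene',s,(205,175,265,230),(0.016,),60): print(*o)
def pr(l,n,px,off,z):
    P=plane(n,np.array(px)/4.4+off,z)[:,:2]*1e3; d=P[0]-P[-1]
    print(l,n,P.round(1).tolist(),'mid',P.mean(0).round(1),'len',np.linalg.norm(d).round(1),'ang',np.degrees(np.arctan2(d[1],d[0])).round(1))
tt=(205-.4,145-.4); ss=(205-.4,175-.4)
pr('pins','top',[(415,241),(738,187)],tt,.033);pr('pins','scene',[(382,206),(579,407)],ss,.033)
pr('beam','top',[(473,95),(554,81),(636,67)],tt,.05);pr('beam','scene',[(547,188),(599,234),(652,283)],ss,.05)
pr('base','top',[(364,92),(404,290),(765,232),(722,32)],tt,.012)
pr('bench','top',[(0,0)],(475,236),0);pr('bench','top',[(0,0)],(340,262),0);pr('bench','top',[(0,0)],(40,320),0)
pr('eraser/clamp','top',[(0,0)],(404,231),0);pr('c','top',[(0,0)],(408,160),0);pr('ktab','scene',[(476,285)],ss,.042);pr('ktab','top',[(580,207)],tt,.045)
pr('shoetabs','scene',[(61,70),(122,154)],ss,.034);pr('shoetabs','top',[(83,471),(262,449)],tt,.040)
pr('shoebush','scene',[(125,71),(195,160)],ss,.016);pr('shoebush','top',[(71,403),(262,380)],tt,.016)
pr('tape','top',[(172,281)],tt,.028)
```

```text
scene 0.016 [460.3 226.5] 172.3 [99.4 47.7]
scene 0.016 [478.4 374. ] 3.1 [102.9  48. ]
pins top [[568.5, 77.3], [548.2, -189.0]] mid [558.4 -55.9] len 267.1 ang 85.6
pins scene [[564.6, 72.4], [544.4, -195.8]] mid [554.5 -61.7] len 269.0 ang 85.7
beam top [[672.1, 1.8], [667.5, -65.4], [662.7, -133.6]] mid [667.4 -65.7] len 135.8 ang 86.0
beam scene [[669.7, 5.2], [665.5, -63.3], [659.8, -131.0]] mid [665. -63.] len 136.6 ang 85.8
base top [[709.4, 83.5], [536.1, 94.3], [511.1, -204.7], [687.0, -221.0]] mid [610.9 -62. ] len 305.3 ang 85.8
bench top [[293.9, -496.2]] mid [ 293.9 -496.2] len 0.0 ang 0.0
bench top [[321.0, -7.9]] mid [321.   -7.9] len 0.0 ang 0.0
bench top [[381.4, 1034.3]] mid [ 381.4 1034.3] len 0.0 ang 0.0
eraser/clamp top [[372.2, -259.2]] mid [ 372.2 -259.2] len 0.0 ang 0.0
c top [[624.5, -355.6]] mid [ 624.5 -355.6] len 0.0 ang 0.0
ktab scene [[558.8, -56.8]] mid [558.8 -56.8] len 0.0 ang 0.0
ktab top [[560.3, -57.7]] mid [560.3 -57.7] len 0.0 ang 0.0
shoetabs scene [[447.7, 380.7], [430.6, 240.2]] mid [439.1 310.5] len 141.5 ang 83.0
shoetabs top [[449.4, 378.2], [431.9, 238.0]] mid [440.6 308.1] len 141.4 ang 82.9
shoebush scene [[505.8, 377.1], [488.1, 225.9]] mid [496.9 301.5] len 152.2 ang 83.3
shoebush top [[510.1, 377.4], [490.9, 224.4]] mid [500.5 300.9] len 154.2 ang 82.8
tape top [[585.5, 275.8]] mid [585.5 275.8] len 0.0 ang 0.0
```

Estimates: jig yaw is about -4.2°, and the keeper tab is at about (559,-57). Shoe A's tab is at (448,379) with yaw about -2°; shoe B's is at (431,239) with yaw about -13.5°. I'm moving over the keeper.

Request:
{"api": "drive_tool", "payload": {"deltas": "60 20 -42 0 0.03; 60 40 -84 0 0.06; 60 60 -126 0 0.1; 60 80 -168 0 0.13; 60 100 -210 0 0.16; 60 120 -252 0 0.2; 60 140 -294 0 0.23; 60 160 -336 0 0.26; 60 180 -378 0 0.3; 60 200 -420 0 0.33; 60 220 -462 0 0.36; 60 230 -483 0 0.36"}}

```text
time_s: 1.3
position: [0.4938, 0.0811, 0.2225]
tcp_rot: [[-0.997, 0.075, 0.001], [0.075, 0.997, -0.001], [-0.001, -0.001, -1.0]]
force: [0.5, 0.9, 1.2]
opening: 0.69
grasp_force: 0.0
```

Request:
{"api": "drive_tool", "payload": {"deltas": "60 17 -35 -20 0; 60 34 -70 -40 0; 60 51 -105 -60 0; 60 67 -141 -90 0; 60 67 -141 -110 0; 60 67 -141 -110 0"}}

```text
time_s: 1.9
position: [0.5568, -0.0572, 0.1094]
tcp_rot: [[-0.997, 0.075, -0.007], [0.075, 0.997, 0.002], [0.007, 0.002, -1.0]]
force: [-1.7, 0.5, 0.5]
opening: 0.687
grasp_force: 0.0
```

Run:
```python
from h import *
s=bot.read_state();R=s['tcp_rot'];print(s['time_s'],s['position'],np.degrees(np.arctan2(R[1,1],R[0,1])),s['opening'],s['joint_positions'])
a=cap('top','a1.png')[150:280,200:390];b=cap('scene','b1.png')[150:280,200:390]
cv2.imwrite('pics/c1.png',cv2.resize(np.vstack([a,b]),None,fx=2.3,fy=2.3,interpolation=2)[:,:,::-1])
```

```text
1.9 [ 0.55681013 -0.0571941   0.10935218] 85.68747279295603 0.6868740862610667 [-1.73063209e+01  3.44144869e+01  9.69471411e+01  8.73591844e-03
  4.90698839e+01 -1.02999920e+02]
```

View pics/c1.png

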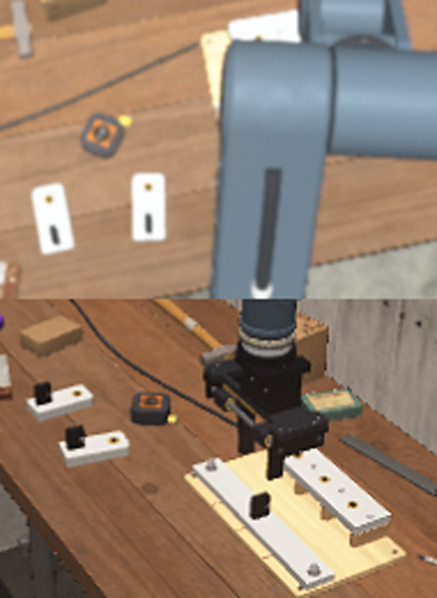

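The gripper hangs straight above the keeper tab (scene fingertips near (313,222)) and the shoes haven't moved. I'll check alignment by projection, then descend.

Run:
```python
from h import *
p=bot.read_state()['position'];R=bot.read_state()['tcp_rot'];y=R[:,1]*.03
print(((proj('scene',[p,p+y,p-y])-[200,150])*2.3+[0,299]).round(1))
```

```text
[[261.1 462.4]
 [249.4 451.3]
 [273.1 473.8]]
```

Request:
{"api": "drive_tool", "payload": {"deltas": "60 2 0 -20 0; 60 2 0 -40 0; 60 2 0 -60 0; 60 2 0 -72 0; 60 2 0 -80 0; 60 2 0 -80 0; 60 2 0 -80 0"}}

```text
time_s: 2.7
position: [0.5616, -0.0565, 0.0333]
tcp_rot: [[-0.997, 0.072, 0.001], [0.072, 0.997, -0.0], [-0.001, -0.0, -1.0]]
force: [0.5, 0.1, -0.3]
opening: 0.688
grasp_force: 0.0
```

Request:
{"api": "drive_tool", "payload": {"deltas": "30 0 0 0 0; 20 0 0 0 0; 12 0 0 0 0; 0 0 0 0 0; 0 0 0 0 0; 0 0 0 0 0; 0 0 0 0 0; 0 0 0 0 0; 0 0 0 0 0"}}

```text
time_s: 3.6
position: [0.5611, -0.0568, 0.0325]
tcp_rot: [[-0.997, 0.073, -0.0], [0.073, 0.997, -0.0], [0.0, -0.0, -1.0]]
force: [-0.3, -0.6, 0.6]
opening: 0.134
grasp_force: 30.0
```

Request:
{"api": "drive_tool", "payload": {"deltas": "0 0 0 5 0; 0 0 0 10 0; 0 0 0 20 0; 0 0 0 35 0; 0 0 0 50 0; 0 0 0 60 0; 0 0 0 60 0; 0 0 0 60 0"}}

```text
time_s: 4.4
position: [0.561, -0.0566, 0.0928]
tcp_rot: [[-0.997, 0.073, 0.0], [0.073, 0.997, -0.0], [-0.0, -0.0, -1.0]]
force: [0.4, 0.6, -3.0]
opening: 0.136
grasp_force: 30.0
```

Request:
{"api": "drive_tool", "payload": {"deltas": "0 -15 0 0 0; 0 -30 0 0 0; 0 -50 0 0 0; 0 -70 0 0 0; 0 -90 0 0 0; 0 -110 0 0 0; 0 -122 0 0 0; 0 -130 0 0 0; 0 -130 0 0 0; 0 -130 0 0 0"}}

```text
time_s: 5.4
position: [0.4323, -0.0571, 0.0926]
tcp_rot: [[-0.997, 0.073, 0.002], [0.073, 0.997, -0.001], [-0.002, -0.001, -1.0]]
force: [-0.1, -1.0, -2.6]
opening: 0.134
grasp_force: 30.0
```

Request:
{"api": "drive_tool", "payload": {"deltas": "0 0 0 -15 0; 0 0 0 -30 0; 0 0 0 -45 0; 0 0 0 -58 0; 0 0 0 -65 0; 0 0 0 -69 0; 0 0 0 -71 0; 0 0 0 -71 0; 0 0 0 -71 0"}}

```text
time_s: 6.3
position: [0.4315, -0.0567, 0.0219]
tcp_rot: [[-0.997, 0.073, 0.001], [0.073, 0.997, -0.0], [-0.001, -0.0, -1.0]]
force: [-0.1, 0.2, -2.5]
opening: 0.134
grasp_force: 30.0
```

Request:
{"api": "drive_tool", "payload": {"deltas": "0 0 0 -1 0; 0 0 0 -2 0; 0 0 0 -2 0; 20 0 0 -2 0; 40 0 0 -2 0; 40 0 0 -2 0; 40 0 0 -2 0; 40 0 0 -2 0; 40 0 0 10 0; 40 0 0 40 0; 40 0 0 80 0; 40 0 0 80 0"}}

```text
time_s: 7.5
position: [0.4336, -0.0575, 0.1049]
tcp_rot: [[-0.997, 0.072, 0.008], [0.072, 0.997, -0.003], [-0.008, -0.003, -1.0]]
force: [-0.5, -0.7, -1.1]
opening: 0.46
grasp_force: 0.0
```

Request:
{"api": "drive_tool", "payload": {"deltas": "60 0 40 0 -0.03; 60 0 80 0 -0.06; 60 0 120 0 -0.09; 60 0 160 0 -0.12; 60 0 200 0 -0.15; 60 0 240 0 -0.16; 60 0 280 0 -0.16; 60 0 293 0 -0.16; 60 0 296 0 -0.16; 60 0 296 0 -0.16"}}

```text
time_s: 8.5
position: [0.4305, 0.2389, 0.101]
tcp_rot: [[-0.973, 0.23, -0.001], [0.23, 0.973, -0.001], [0.001, -0.001, -1.0]]
force: [-0.1, -0.4, 0.7]
opening: 0.687
grasp_force: 0.0
```

Run:
```python
from h import *
s=bot.read_state();print(s['time_s'],s['position'])
a=cap('top','a2.png')[150:280,200:390];b=cap('scene','b2.png')[150:280,200:390]
cv2.imwrite('pics/c2.png',cv2.resize(np.vstack([a,b]),None,fx=2.3,fy=2.3,interpolation=2)[:,:,::-1])
```

```text
8.5 [0.43051361 0.23886609 0.10099278]
```

View pics/c2.png

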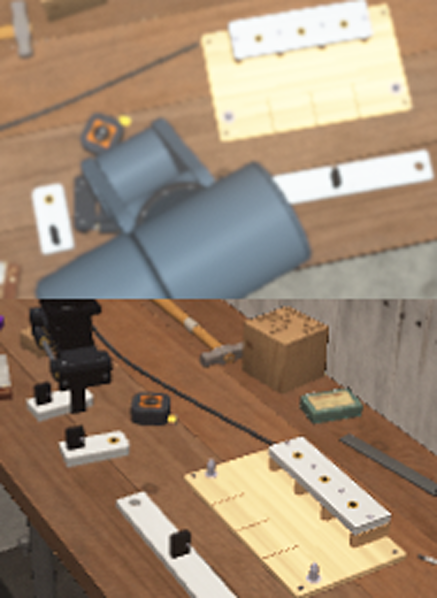

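The keeper lies flat in front of the jig and the pins are clear. Both shoes are where they were, with the gripper above shoe B.

Request:
{"api": "drive_tool", "payload": {"deltas": "60 0 0 -25 0; 60 0 0 -50 0; 60 0 0 -68 0; 60 0 0 -76 0; 60 0 0 -78 0; 60 0 0 -78 0; 30 0 0 -78 0; 0 0 0 -78 0; 0 0 0 -78 0; 0 0 0 -78 0; 0 0 0 -78 0; 0 0 0 -78 0"}}

```text
time_s: 9.8
position: [0.4311, 0.2395, 0.0236]
tcp_rot: [[-0.973, 0.231, 0.0], [0.231, 0.973, 0.0], [-0.0, 0.0, -1.0]]
force: [-0.5, -0.3, 0.3]
opening: 0.23
grasp_force: 0.0
```

Request:
{"api": "drive_tool", "payload": {"deltas": "0 0 0 0 0; 0 0 0 0 0; 0 0 0 10 0; 0 0 0 25 0; 0 0 0 45 0; 0 0 0 60 0; 0 0 0 60 0; 0 0 0 60 0"}}

```text
time_s: 10.6
position: [0.431, 0.2394, 0.0838]
tcp_rot: [[-0.973, 0.231, 0.0], [0.231, 0.973, 0.0], [-0.0, 0.0, -1.0]]
force: [0.8, 0.5, -1.7]
opening: 0.137
grasp_force: 30.0
```

Run:
```python
from h import *
s=bot.read_state();print(s['position'],s['opening'],s['grasp_force'],s['force'])
O=np.array([667-29.9,-65+2.2]);c,n=np.cos(np.radians(-4.2)),np.sin(np.radians(-4.2));R=np.array([[c,-n],[n,c]])
for x in(-160,-100,-35):
  for y in(-68,0,68): print(x,y,(O+R@[x,y]).round(1))
```

```text
[0.43099656 0.23938106 0.08378398] 0.13664440403807948 29.999881465919316 [ 0.78291933  0.47557237 -1.73804511]
-160 -68 [ 472.5 -118.9]
-160 0 [477.5 -51.1]
-160 68 [482.5  16.7]
-100 -68 [ 532.4 -123.3]
-100 0 [537.4 -55.5]
-100 68 [542.3  12.3]
-35 -68 [ 597.2 -128.1]
-35 0 [602.2 -60.2]
-35 68 [607.2   7.6]
```

Request:
{"api": "drive_tool", "payload": {"deltas": "0 8 -30 0 0.02; 0 17 -60 0 0.04; 0 27 -96 0 0.06; 0 37 -132 0 0.08; 0 47 -168 0 0.1; 0 57 -204 0 0.12; 0 67 -240 0 0.14; 0 77 -276 0 0.16; 0 87 -312 0 0.16; 0 96 -345 0 0.16; 0 101 -363 0 0.16; 0 101 -363 0 0.16"}}

```text
time_s: 11.8
position: [0.5329, -0.1259, 0.0828]
tcp_rot: [[-0.997, 0.076, 0.001], [0.076, 0.997, -0.0], [-0.001, -0.0, -1.0]]
force: [-0.4, -0.5, -1.8]
opening: 0.14
grasp_force: 30.0
```

Request:
{"api": "drive_tool", "payload": {"deltas": "0 0 0 -15 0; 0 0 0 -30 0; 0 0 0 -40 0; 0 0 0 -45 0; 0 0 0 -45 0; 0 0 0 -45 0; 0 0 0 -45 0"}}

```text
time_s: 12.5
position: [0.5325, -0.123, 0.0386]
tcp_rot: [[-0.997, 0.072, 0.001], [0.072, 0.997, -0.0], [-0.001, -0.0, -1.0]]
force: [0.5, 0.7, -1.9]
opening: 0.137
grasp_force: 30.0
```

Run:
```python
from h import *
s=bot.read_state();print(s['time_s'],s['position'],s['opening'],s['force'])
a=cap('top','a3.png')[150:280,200:390];b=cap('scene','b3.png')[195:295,260:390]
cv2.imwrite('pics/c3.png',cv2.resize(b,None,fx=5,fy=5,interpolation=2)[:,:,::-1])
```

```text
12.5 [ 0.53252521 -0.12299401  0.03857868] 0.13749622875705494 [ 0.50697024  0.72142654 -1.92335643]
```

View pics/c3.png

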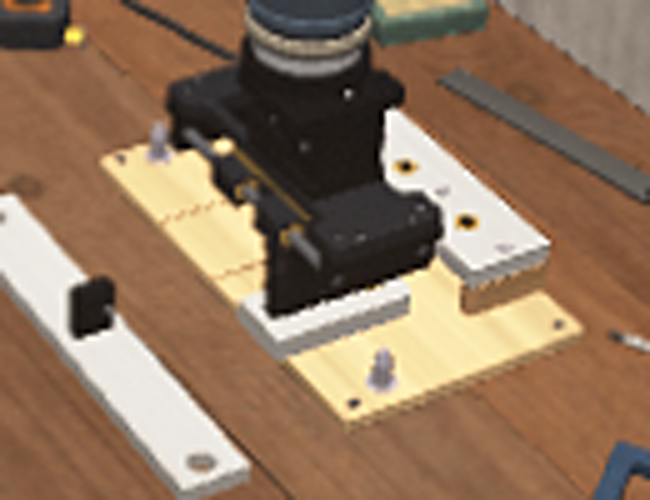

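The shoe hangs level, about 3 mm above the base, with its nose short of the right bay. Sliding it in.

Request:
{"api": "drive_tool", "payload": {"deltas": "0 6 -0.4 -2 0; 0 12 -0.9 -2 0; 0 18 -1.3 -2 0; 0 24 -1.8 -2 0; 0 30 -2.2 -2 0; 0 36 -2.6 -2 0; 0 42 -3.1 -2 0; 0 48 -3.5 -2 0; 0 52 -3.8 -2 0; 0 55 -4 -2 0; 0 57 -4.2 -2 0; 0 57 -4.2 -2 0"}}

```text
time_s: 13.8
position: [0.5894, -0.1278, 0.0366]
tcp_rot: [[-0.997, 0.073, 0.0], [0.073, 0.997, -0.0], [-0.0, -0.0, -1.0]]
force: [-2.2, 1.0, 2.2]
opening: 0.135
grasp_force: 30.0
```

Request:
{"api": "drive_tool", "payload": {"deltas": "0 1 0 0 0; 0 2 -0.1 0 0; 0 3 -0.2 0 0; 0 4 -0.3 0 0; 0 5 -0.4 0 0; 0 6 -0.5 0 0; 0 6 -0.5 0 0; 0 6 -0.5 0 0"}}

```text
time_s: 14.6
position: [0.5954, -0.1283, 0.0365]
tcp_rot: [[-0.997, 0.073, 0.001], [0.073, 0.997, -0.0], [-0.001, -0.0, -1.0]]
force: [-2.5, 1.3, 1.5]
opening: 0.135
grasp_force: 30.0
```

Request:
{"api": "drive_tool", "payload": {"deltas": "0 1 0 0 0; 0 2 -0.1 0 0; 0 3 -0.2 0 0; 0 4 -0.3 0 0; 0 5 -0.4 0 0; 0 5 -0.4 0 0; 0 5 -0.4 0 0"}}

```text
time_s: 15.3
position: [0.6004, -0.1288, 0.0365]
tcp_rot: [[-0.997, 0.073, 0.001], [0.073, 0.997, -0.0], [-0.001, -0.0, -1.0]]
force: [-3.0, 0.7, 3.0]
opening: 0.135
grasp_force: 30.0
```

Request:
{"api": "drive_tool", "payload": {"deltas": "0 1 0 0 0; 0 2 -0.1 0 0; 0 3 -0.2 0 0; 0 3 -0.2 0 0; 0 3 -0.2 0 0"}}

```text
time_s: 15.8
position: [0.6035, -0.129, 0.0365]
tcp_rot: [[-0.997, 0.073, 0.001], [0.073, 0.997, -0.0], [-0.001, -0.0, -1.0]]
force: [-1.9, -0.2, 1.8]
opening: 0.133
grasp_force: 30.0
```

Request:
{"api": "drive_tool", "payload": {"deltas": "0 1 0 0 0; 0 2 -0.1 0 0; 0 3 -0.2 0 0; 0 3 -0.2 0 0; 0 3 -0.2 0 0"}}

```text
time_s: 16.3
position: [0.6045, -0.129, 0.0366]
tcp_rot: [[-0.997, 0.072, -0.003], [0.072, 0.997, 0.001], [0.003, 0.0, -1.0]]
force: [-6.1, 0.6, 6.4]
opening: 0.138
grasp_force: 30.0
```

Run:
```python
from h import *
s=bot.read_state();print(s['time_s'],s['position'],s['opening'],s['force'])
b=cap('scene','b4.png')[205:285,285:385]
cv2.imwrite('pics/c4.png',cv2.resize(b,None,fx=6,fy=6,interpolation=2)[:,:,::-1])
```

```text
16.3 [ 0.60454414 -0.12896685  0.03661396] 0.13767514417016713 [-6.11958322  0.64656361  6.35099051]
```

View pics/c4.png

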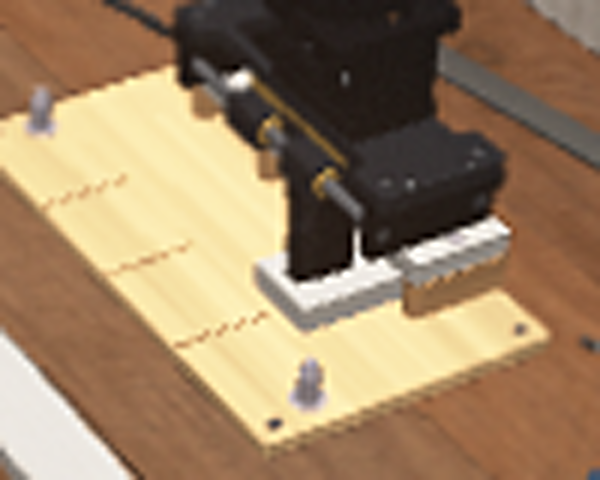

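The shoe is under the beam with only its rear showing, and the force is rising (6 N). One more small push, then release.

Request:
{"api": "drive_tool", "payload": {"deltas": "0 1 0 0 0; 0 2 -0.1 0 0; 0 3 -0.2 0 0; 0 3 -0.2 0 0; 0 3 -0.2 0 0"}}

```text
time_s: 16.85
position: [0.6045, -0.1289, 0.0364]
tcp_rot: [[-0.997, 0.072, -0.01], [0.072, 0.997, 0.002], [0.01, 0.001, -1.0]]
force: [-11.9, -0.6, 9.9]
opening: 0.136
grasp_force: 30.0
```

Hard stop at x = 604.5, so the shoe is home. Backing the load off, releasing and rising.

Request:
{"api": "drive_tool", "payload": {"deltas": "0 -3 0 0 0; 0 -5 0.2 0 0; 0 -5 0.2 0 0; 15 -5 0.2 0 0; 25 -5 0.2 0 0; 36 -5 0.2 0 0; 36 -5 0.2 0 0; 36 -5 0.2 0 0; 36 -5 0.2 0 0; 36 -5 0.2 20 0; 36 -5 0.2 50 0; 36 -5 0.2 80 0"}}

```text
time_s: 18.05
position: [0.6036, -0.129, 0.1169]
tcp_rot: [[-0.997, 0.073, -0.001], [0.073, 0.997, 0.001], [0.001, 0.001, -1.0]]
force: [0.8, 0.3, 0.6]
opening: 0.413
grasp_force: 0.0
```

Request:
{"api": "drive_tool", "payload": {"deltas": "60 -20 45 0 0; 60 -30 93 0 0; 60 -40 141 0 0; 60 -50 189 0 0.01; 60 -60 237 0 0.02; 60 -70 285 0 0.03; 60 -80 333 0 0.03; 60 -90 381 0 0.03; 60 -110 425 0 0.03; 60 -140 460 0 0.03; 60 -150 490 0 0.03; 60 -150 508 0 0.03"}}

```text
time_s: 19.25
position: [0.4518, 0.381, 0.1166]
tcp_rot: [[-0.999, 0.039, -0.001], [0.039, 0.999, -0.0], [0.001, -0.0, -1.0]]
force: [0.5, -0.5, 0.1]
opening: 0.686
grasp_force: 0.0
```

Run:
```python
from h import *
s=bot.read_state();R=s['tcp_rot'];print(s['time_s'],s['position'],np.degrees(np.arctan2(R[1,1],R[0,1])))
a=cap('top','a5.png')[150:280,200:390];b=cap('scene','b5.png')[150:280,200:390]
cv2.imwrite('pics/c5.png',cv2.resize(np.vstack([a,b]),None,fx=2.3,fy=2.3,interpolation=2)[:,:,::-1])
```

```text
19.25 [0.45184416 0.38098177 0.1165845 ] 87.73728042848228
```

View pics/c5.png

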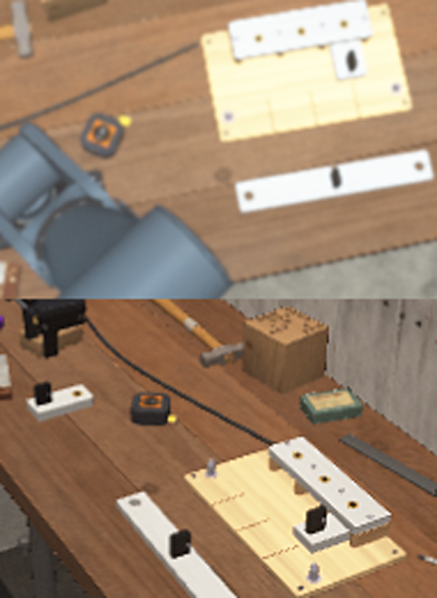

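The right-bay shoe sits fully under the beam. Shoe A and the keeper are unchanged. Next I check shoe A's position against the projection.

Run:
```python
from h import *
s=bot.read_state()
print(((proj('scene',[s['position'],[.4485,.3795,.034]])-[200,150])*2.3+[0,299]).round(1))
b=cv2.imread('pics/b5.png')[:,:,::-1].copy()
for o in whites('scene',b,(205,175,265,230),(0.016,),60): print(*o)
```

```text
[[ 43.3 345.5]
 [ 43.2 392.4]]
scene 0.016 [478.3 373.7] 2.7 [103.2  48.4]
```

Request:
{"api": "drive_tool", "payload": {"deltas": "60 -3 -1.5 -30 0; 60 -3 -1.5 -60 0; 60 -3 -1.5 -80 0; 60 -3 -1.5 -90 0; 60 -3 -1.5 -93 0; 60 -3 -1.5 -93 0; 30 -3 -1.5 -93 0; 0 -3 -1.5 -93 0; 0 -3 -1.5 -93 0; 0 -3 -1.5 -93 0; 0 -3 -1.5 -93 0; 0 -3 -1.5 -93 0"}}

```text
time_s: 20.55
position: [0.4511, 0.3775, 0.0237]
tcp_rot: [[-0.999, 0.043, 0.0], [0.043, 0.999, 0.0], [-0.0, 0.0, -1.0]]
force: [-0.1, -1.4, -0.1]
opening: 0.231
grasp_force: 0.0
```

Request:
{"api": "drive_tool", "payload": {"deltas": "0 0 0 0 0; 0 0 0 0 0; 0 0 0 10 0; 0 0 0 25 0; 0 0 0 45 0; 0 0 0 60 0; 0 0 0 60 0; 0 0 0 60 0"}}

```text
time_s: 21.35
position: [0.4512, 0.3774, 0.0844]
tcp_rot: [[-0.999, 0.043, 0.001], [0.043, 0.999, 0.001], [-0.001, 0.001, -1.0]]
force: [-0.3, -0.0, -1.4]
opening: 0.137
grasp_force: 30.0
```

Request:
{"api": "drive_tool", "payload": {"deltas": "0 8 -30 0 0; 0 16 -60 0 -0.01; 0 25 -96 0 -0.02; 0 34 -132 0 -0.03; 0 43 -168 0 -0.03; 0 52 -204 0 -0.03; 0 61 -240 0 -0.03; 0 70 -276 0 -0.03; 0 80 -312 0 -0.03; 0 88 -345 0 -0.03; 0 92 -365 0 -0.03; 0 92 -365 0 -0.03"}}

```text
time_s: 22.55
position: [0.5438, 0.0095, 0.0828]
tcp_rot: [[-0.997, 0.077, 0.0], [0.077, 0.997, -0.001], [-0.0, -0.001, -1.0]]
force: [-0.1, 1.0, -1.5]
opening: 0.134
grasp_force: 30.0
```

Request:
{"api": "drive_tool", "payload": {"deltas": "0 0 0 -15 0; 0 0 0 -30 0; 0 0 0 -40 0; 0 0 0 -45 0; 0 0 0 -47 0; 0 0 0 -47 0; 0 0 0 -47 0; 0 0 0 -47 0"}}

```text
time_s: 23.35
position: [0.5435, 0.0124, 0.0371]
tcp_rot: [[-0.997, 0.073, 0.001], [0.073, 0.997, -0.0], [-0.001, -0.0, -1.0]]
force: [-0.0, -0.2, -1.9]
opening: 0.132
grasp_force: 30.0
```

Run:
```python
from h import *
s=bot.read_state();R=s['tcp_rot'];print(s['time_s'],s['position'],s['opening'],s['force'],np.degrees(np.arctan2(R[1,1],R[0,1])))
b=cap('scene','b6.png')[185:285,260:390]
cv2.imwrite('pics/c6.png',cv2.resize(b,None,fx=5,fy=5,interpolation=2)[:,:,::-1])
```

```text
23.35 [0.54349969 0.0123625  0.03706828] 0.1322662300350293 [-0.01332714 -0.20709566 -1.87441146] 85.83181949026293
```

View pics/c6.png

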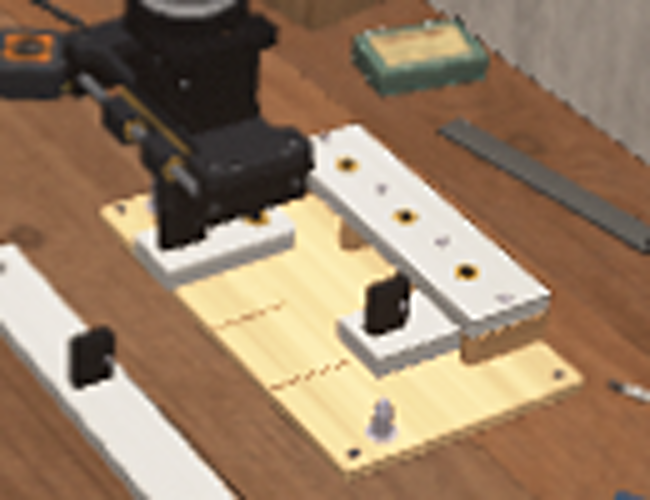

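The second shoe is level and aligned with the left bay. The first shoe's bush shows in its beam hole, which confirms it's home. Sliding in.

Request:
{"api": "drive_tool", "payload": {"deltas": "0 6 -0.4 0 0; 0 12 -0.9 0 0; 0 18 -1.3 0 0; 0 24 -1.8 0 0; 0 30 -2.2 0 0; 0 36 -2.6 0 0; 0 42 -3.1 0 0; 0 48 -3.5 0 0; 0 54 -4 0 0; 0 58 -4.2 0 0; 0 61 -4.5 0 0; 0 61 -4.5 0 0"}}

```text
time_s: 24.6
position: [0.6046, 0.0078, 0.0365]
tcp_rot: [[-0.997, 0.073, 0.0], [0.073, 0.997, -0.0], [-0.001, -0.0, -1.0]]
force: [-0.1, 0.6, -1.9]
opening: 0.139
grasp_force: 30.0
```

Request:
{"api": "drive_tool", "payload": {"deltas": "0 1 0 0 0; 0 2 -0.1 0 0; 0 3 -0.2 0 0; 0 4 -0.3 0 0; 0 5 -0.4 0 0; 0 5 -0.4 0 0; 0 5 -0.4 0 0"}}

```text
time_s: 25.3
position: [0.6091, 0.0075, 0.0365]
tcp_rot: [[-0.997, 0.073, -0.0], [0.073, 0.997, 0.0], [0.0, 0.0, -1.0]]
force: [-0.4, -0.6, -2.5]
opening: 0.136
grasp_force: 30.0
```

Request:
{"api": "drive_tool", "payload": {"deltas": "0 1 0 0 0; 0 2 -0.1 0 0; 0 3 -0.2 0 0; 0 3 -0.2 0 0; 0 3 -0.2 0 0"}}

```text
time_s: 25.8
position: [0.6121, 0.0073, 0.0365]
tcp_rot: [[-0.997, 0.073, -0.0], [0.073, 0.997, -0.0], [0.0, -0.0, -1.0]]
force: [-0.4, -0.3, -1.1]
opening: 0.135
grasp_force: 30.0
```

Request:
{"api": "drive_tool", "payload": {"deltas": "0 1 0 0 0; 0 2 -0.1 0 0; 0 3 -0.2 0 0; 0 3 -0.2 0 0; 0 3 -0.2 0 0"}}

```text
time_s: 26.3
position: [0.6131, 0.0074, 0.0362]
tcp_rot: [[-0.997, 0.073, -0.004], [0.073, 0.997, 0.001], [0.004, 0.0, -1.0]]
force: [-5.2, 1.0, 1.1]
opening: 0.133
grasp_force: 30.0
```

Request:
{"api": "drive_tool", "payload": {"deltas": "0 1 0 0 0; 0 2 -0.1 0 0; 0 3 -0.2 0 0; 0 3 -0.2 0 0; 0 3 -0.2 0 0"}}

```text
time_s: 26.8
position: [0.6131, 0.0075, 0.036]
tcp_rot: [[-0.997, 0.072, -0.01], [0.072, 0.997, 0.001], [0.011, 0.0, -1.0]]
force: [-9.8, -0.3, 5.4]
opening: 0.138
grasp_force: 30.0
```

Home (hard stop at x = 613). Release and rise; look for a third shoe before taking the keeper.

Request:
{"api": "drive_tool", "payload": {"deltas": "0 -3 0 0 0; 0 -5 0.2 0 0; 0 -5 0.2 0 0; 15 -5 0.2 0 0; 25 -5 0.2 0 0; 36 -5 0.2 0 0; 36 -5 0.2 0 0; 36 -5 0.2 0 0; 36 -5 0.2 0 0; 36 -5 0.2 20 0; 36 -5 0.2 50 0; 36 -5 0.2 80 0"}}

```text
time_s: 28.0
position: [0.6126, 0.0071, 0.1169]
tcp_rot: [[-0.997, 0.073, -0.001], [0.073, 0.997, 0.0], [0.002, 0.0, -1.0]]
force: [1.2, -0.7, 0.1]
opening: 0.414
grasp_force: 0.0
```

Request:
{"api": "drive_tool", "payload": {"deltas": "40 -40 -15 0 0; 40 -80 -30 0 0; 40 -120 -42 0 0; 40 -150 -53 0 0; 40 -170 -60 0 0; 40 -181 -64 0 0; 40 -181 -64 0 0; 40 -181 -64 0 0"}}

```text
time_s: 28.8
position: [0.4336, -0.0573, 0.1168]
tcp_rot: [[-0.997, 0.073, 0.002], [0.073, 0.997, -0.001], [-0.002, -0.001, -1.0]]
force: [-0.1, 0.2, 1.0]
opening: 0.46
grasp_force: 0.0
```

Run:
```python
from h import *
s=bot.read_state();R=s['tcp_rot'];print(s['time_s'],s['position'],np.degrees(np.arctan2(R[1,1],R[0,1])))
a=cap('top','a7.png')[120:330,20:400];b=cap('scene','b7.png')[110:310,130:510]
cv2.imwrite('pics/c7.png',cv2.resize(np.vstack([a,b]),None,fx=1.45,fy=1.45,interpolation=2)[:,:,::-1])
```

```text
28.8 [ 0.43357169 -0.05733947  0.11678762] 85.80416319694147
```

View pics/c7.png

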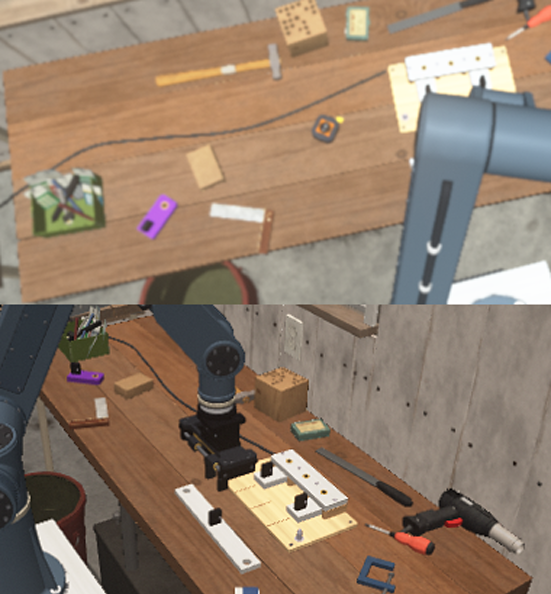

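The bench has only these two shoes, and both are under the beam. The keeper tab is below the gripper, so I'm descending to grasp it.

Request:
{"api": "drive_tool", "payload": {"deltas": "40 -2 0 -30 0; 40 -2 0 -60 0; 40 -2 0 -80 0; 40 -2 0 -90 0; 40 -2 0 -96 0; 40 -2 0 -96 0; 40 -2 0 -96 0; 40 -2 0 -96 0"}}

```text
time_s: 29.7
position: [0.4307, -0.0571, 0.0213]
tcp_rot: [[-0.997, 0.073, 0.002], [0.073, 0.997, -0.001], [-0.002, -0.001, -1.0]]
force: [1.4, -0.0, 0.2]
opening: 0.458
grasp_force: 0.0
```

Request:
{"api": "drive_tool", "payload": {"deltas": "25 0 0 0 0; 15 0 0 0 0; 0 0 0 0 0; 0 0 0 0 0; 0 0 0 0 0; 0 0 0 0 0; 0 0 0 0 0; 0 0 0 0 0"}}

```text
time_s: 30.5
position: [0.4301, -0.0569, 0.0206]
tcp_rot: [[-0.997, 0.073, 0.0], [0.073, 0.997, -0.0], [-0.0, -0.0, -1.0]]
force: [-0.5, 0.1, 3.3]
opening: 0.135
grasp_force: 30.0
```

Request:
{"api": "drive_tool", "payload": {"deltas": "0 0 0 5 0; 0 0 0 15 0; 0 0 0 30 0; 0 0 0 50 0; 0 0 0 65 0; 0 0 0 72 0; 0 0 0 72 0; 0 0 0 72 0"}}

```text
time_s: 31.3
position: [0.4298, -0.0568, 0.0925]
tcp_rot: [[-0.997, 0.073, -0.0], [0.073, 0.997, 0.0], [0.0, 0.0, -1.0]]
force: [-1.1, 0.1, -2.5]
opening: 0.138
grasp_force: 30.0
```

Request:
{"api": "drive_tool", "payload": {"deltas": "0 15 0 0 0; 0 30 0 0 0; 0 50 0 0 0; 0 70 0 0 0; 0 90 0 0 0; 0 110 0 0 0; 0 122 0 0 0; 0 128 0 0 0; 0 130 0 0 0; 0 130 0 0 0; 0 130 0 0 0"}}

```text
time_s: 32.4
position: [0.5588, -0.0567, 0.0921]
tcp_rot: [[-0.997, 0.073, -0.002], [0.073, 0.997, 0.001], [0.002, 0.0, -1.0]]
force: [-0.3, 0.9, -2.7]
opening: 0.136
grasp_force: 30.0
```

Request:
{"api": "drive_tool", "payload": {"deltas": "0 0 0 -10 0; 0 0 0 -20 0; 0 0 0 -28 0; 0 0 0 -30 0; 0 0 0 -30 0; 0 0 0 -30 0"}}

```text
time_s: 33.0
position: [0.5602, -0.057, 0.0625]
tcp_rot: [[-0.997, 0.073, 0.0], [0.073, 0.997, -0.0], [-0.0, -0.0, -1.0]]
force: [0.1, -0.1, -2.7]
opening: 0.131
grasp_force: 30.0
```

Run:
```python
from h import *
s=bot.read_state();R=s['tcp_rot'];print(s['time_s'],s['position'],s['opening'],s['force'],np.degrees(np.arctan2(R[1,1],R[0,1])))
b=cap('scene','b8.png')[195:295,260:390]
cv2.imwrite('pics/c8.png',cv2.resize(b,None,fx=6,fy=6,interpolation=2)[:,:,::-1])
```

```text
33.0 [ 0.56024014 -0.05696649  0.06251512] 0.13148281185387833 [ 0.10855492 -0.05346241 -2.65636219] 85.83126263216268
```

View pics/c8.png

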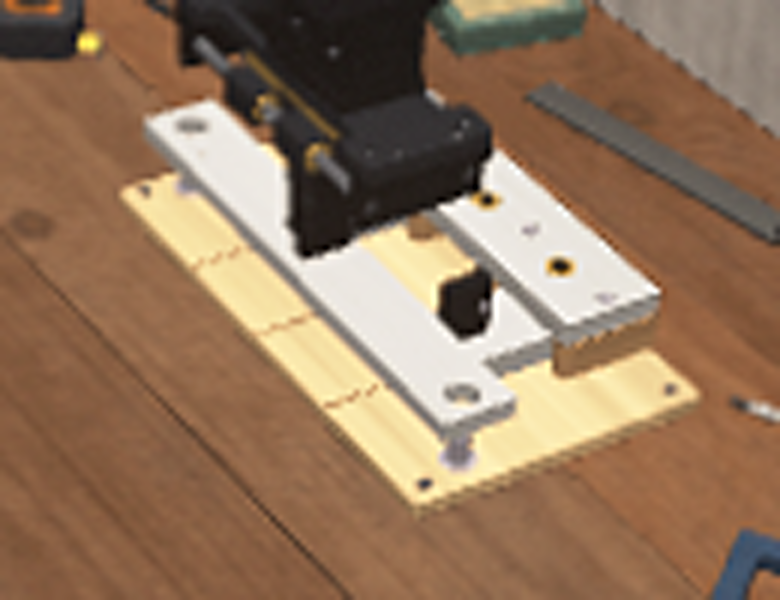

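The keeper is held level above both pins, with its holes over them (right hole at crop (463,393), pin directly below). Lowering gently.

Request:
{"api": "drive_tool", "payload": {"deltas": "0 0 0 -3 0; 0 0 0 -6 0; 0 0 0 -9 0; 0 0 0 -12 0; 0 0 0 -15 0; 0 0 0 -15 0; 0 0 0 -15 0"}}

```text
time_s: 33.75
position: [0.56, -0.0569, 0.0474]
tcp_rot: [[-0.997, 0.073, -0.0], [0.073, 0.997, 0.0], [0.0, 0.0, -1.0]]
force: [-0.0, -0.4, -1.9]
opening: 0.136
grasp_force: 30.0
```

Request:
{"api": "drive_tool", "payload": {"deltas": "0 0 0 -3 0; 0 0 0 -6 0; 0 0 0 -9 0; 0 0 0 -11 0; 0 0 0 -13 0; 0 0 0 -14 0; 0 0 0 -14 0"}}

```text
time_s: 34.45
position: [0.56, -0.0569, 0.0334]
tcp_rot: [[-0.997, 0.073, -0.0], [0.073, 0.997, 0.0], [0.0, 0.0, -1.0]]
force: [-0.2, 0.5, -3.7]
opening: 0.136
grasp_force: 30.0
```

The keeper went over the pins with no contact. Lowering the last millimetre, then releasing.

Request:
{"api": "drive_tool", "payload": {"deltas": "0 0 0 -1 0; 0 0 0 -1.5 0; 0 0 0 -1.5 0; 0 0 0 -1.5 0"}}

```text
time_s: 34.85
position: [0.5603, -0.057, 0.0327]
tcp_rot: [[-0.997, 0.073, 0.001], [0.073, 0.997, -0.0], [-0.001, -0.0, -1.0]]
force: [-1.1, -0.2, 4.7]
opening: 0.134
grasp_force: 30.0
```

Request:
{"api": "drive_tool", "payload": {"deltas": "15 0 0 0 0; 25 0 0 0 0; 36 0 0 0 0; 36 0 0 0 0; 36 0 0 0 0; 36 0 0 10 0; 36 0 0 30 0; 36 0 0 60 0; 36 0 0 100 0; 36 -20 40 110 0; 36 -40 90 110 0; 36 -60 140 110 0"}}

```text
time_s: 36.05
position: [0.5029, 0.0767, 0.1436]
tcp_rot: [[-0.997, 0.075, 0.003], [0.075, 0.997, 0.0], [-0.003, 0.0, -1.0]]
force: [0.1, 0.4, -0.0]
opening: 0.415
grasp_force: 0.0
```

Request:
{"api": "drive_tool", "payload": {"deltas": "36 0 50 20 0; 36 0 100 20 0; 36 0 150 20 0; 36 0 200 20 0; 36 0 250 20 0; 36 0 270 20 0; 36 0 270 20 0; 36 0 270 20 0"}}

```text
time_s: 36.85
position: [0.5024, 0.3459, 0.1623]
tcp_rot: [[-0.997, 0.071, -0.0], [0.071, 0.997, -0.001], [0.0, -0.001, -1.0]]
force: [0.1, -0.6, 0.3]
opening: 0.412
grasp_force: 0.0
```

Run:
```python
from h import *
s=bot.read_state();print(s['time_s'],s['position'])
a=cap('top','a9.png')[145:225,275:390];b=cap('scene','b9.png')[200:290,275:390]
cv2.imwrite('pics/c9.png',cv2.resize(np.vstack([a,b]),None,fx=3.5,fy=3.5,interpolation=2)[:,:,::-1])
```

```text
36.85 [0.50242694 0.3458747  0.1622943 ]
```

View pics/c9.png

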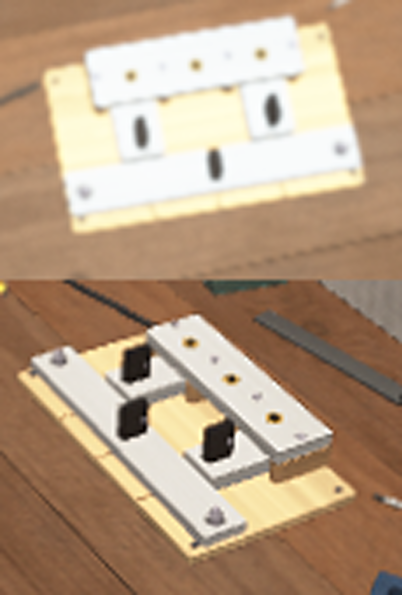

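The keeper lies flush with both pins through its holes. Both shoes are home behind it and the robot is clear, so I'm handing in.

```bash
python3 -c "
from rig import bot
print(bot.hand_in())"
```

```text
the job is handed in; nothing more can be done
None
```

The jig is loaded and handed in: both shoes on the bench are fully home (left and right bays), the keeper is back flush over both pins, and the other tools were left alone.

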